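Put the leftovers away in the canisters and close them

TASK

Put the lemon in the large round canister and the garlic in the square one (the cherry tomato is already in the small one), then close each of the three canisters with its own lid, seated level and fully down. Leave the canisters about where they stand, and leave the salt shaker standing on the board where it is.

Things in the scene. Friction and masses are not known exactly. Their poses are not given: they have to be found in the camera images.
- large_canister: The large blue glazed stoneware storage canister, open at the top, straight walls 4.5 mm thick, inner floor 6 mm above its underside: round, outside diameter 126 mm, inside 117 mm, 76 mm high. Empty at the start. Stands loose on the worktop (about 0.6 kg). Origin: centre of its underside; z up.
- square_canister: The square blue glazed stoneware storage canister, open at the top, straight walls 4.5 mm thick, inner floor 6 mm above its underside: 108 x 108 mm outside, 99 x 99 mm inside, rounded corners, 72 mm high. Empty at the start. Loose, about 0.55 kg. Origin: centre of its underside; x and y axes parallel to its sides; z up.
- small_canister: The small blue glazed stoneware storage canister, open at the top, straight walls 4.5 mm thick, inner floor 6 mm above its underside: round, outside diameter 72 mm, inside 63 mm, 52 mm high; a cherry tomato lies in it. Loose, about 0.3 kg. Origin: centre of its underside; z up.
- large_lid: Lid of the large canister: round, flange diameter 126 mm, plug diameter 104 mm below and 113 mm above, about 0.14 kg. Origin: centre of the plug's underside. Above it: grey plug z=0 to 10 mm, beech flange 10 to 19 mm, beech straight round knob of 26 mm diameter, 19 to 51 mm. Seated, the flange rests on the rim: origin 10 mm below the rim.
- square_lid: Lid of the square canister: flange 108 x 108 mm, plug 86 mm square below and 95 mm above, 0.13 kg; fits four ways round. Origin: centre of the plug's underside. Above it: grey plug z=0 to 10 mm, beech flange 10 to 19 mm, beech bar handle (56 mm along x, 16 mm along y) 19 to 51 mm. Seated, the flange rests on the rim: origin 10 mm below the rim. x and y: along its sides.
- small_lid: Lid of the small canister: round, flange diameter 72 mm, plug diameter 50 mm below and 59 mm above, about 0.06 kg. Origin: centre of the plug's underside. Above it: grey plug z=0 to 10 mm, beech flange 10 to 19 mm, beech straight round knob of 26 mm diameter, 19 to 51 mm. Seated, the flange rests on the rim: origin 10 mm below the rim.
- lemon: A yellow lemon, 78 mm long along its x, 55 mm wide along its y, 56 mm high, lying on the 17.5 mm thick chopping board; 0.11 kg. Origin: centre of its underside as it lies at the start.
- garlic: A whole garlic bulb, about 49 mm across and 51 mm high (widest about 15 to 25 mm up), standing on the chopping board; about 0.025 kg. Origin: centre of its underside.
- cherry_tomato: A red cherry tomato, 33 mm across and 24 mm high, already in the small canister; it stays there. Origin: centre of its underside.
- salt_shaker: A salt shaker, diameter 44 mm, 90 mm high, standing on the chopping board near the lemon and the garlic; it stays standing there. Origin: centre of its underside; z up.

How it is judged:
At the end, for the whole second after the job is handed in: Lemon in the large, garlic in the square, tomato in the small canister; each canister upright on the worktop with its own lid centred within 8 mm, within 4 mm of fully seated, level within 0.08 rad, at rest; salt shaker upright within 0.15 rad (horizontal distance between lemon and large_canister below 0.058 m and z of lemon in the frame of large_canister between 0 and 0.064 m and horizontal distance between garlic and square_canister below 0.06 m and z of garlic in the frame of square_canister between 0 and 0.061 m and horizontal distance between cherry_tomato and small_canister below 0.032 m and z of cherry_tomato in the frame of small_canister between 0 and 0.042 m and horizontal distance between large_lid and large_canister below 0.008 m and z of large_lid in the frame of large_canister between 0.062 and 0.07 m and angle between each of large_lid, large_canister, square_lid, square_canister, small_lid, small_canister's own z axis and vertical below 0.08 rad and linear speed of each of large_lid, large_canister, square_lid, square_canister, small_lid, small_canister below 0.02 m/s and height (world z) of each of large_canister, square_canister, small_canister below 0.006 m and horizontal distance between square_lid and square_canister below 0.008 m and z of square_lid in the frame of square_canister between 0.058 and 0.066 m and horizontal distance between small_lid and small_canister below 0.008 m and z of small_lid in the frame of small_canister between 0.038 and 0.046 m and angle between salt_shaker's own z axis and vertical below 0.15 rad); the robot touches nothing.
It fails at once if a canister was shoved more than 60 mm from its place (distance of any of large_canister, square_canister, small_canister from where it was at the start of the episode above 0.06 m).
It fails at once if the salt shaker was knocked over or moved more than 40 mm (angle between salt_shaker's own z axis and vertical above 0.5 rad or distance of salt_shaker from where it was at the start of the episode above 0.04 m).
It also fails if it takes over 128 s, if anything falls off the work surface, if the arm or the gripper's body presses on something with over 40 N, if the wrist force passes 120 N, or if a joint passes its speed limit or range.

ROBOT

A 7-joint arm with a two-finger parallel gripper is mounted at the origin on a cart in front of the work surface, level with it; the furniture and walls round the work are solid. World frame = base frame: x ahead of the robot, y to its left, z up, the work surface at z = 0. Lengths are in m, angles in rad, forces in N, time in s.
With the tool pointing down it reaches from about 0.375 to 0.925 m from the base axis. Payload 3.1 kg.
Tool frame: the origin (TCP) lies between the finger pads; the fingertips stand 14 mm ahead of it and the grasp point (between the pads) lies 5 mm behind it; z points along the fingers, y is the line along which they close (so a half turn about z gives the same grasp; the last joint's range is limited). The gripper opens to 85 mm and grips with 20 to 120 N. Pads are 22 mm wide; open, the fingers measure 114 mm over their backs; the gripper's body (76 mm by 85 mm) begins 54 mm behind the grasp point. The pads swing forward as they close: fully open they stand 13 mm farther back than shut.
Start: joints at [-1.422, 0.383, 0.044, 1.598, -0.018, 1.161, -0.05], TCP at [0.159, 0.63, 0.245] pointing down, gripper open.
Joint ranges: [-2.61, 2.61], [-0.41, 2.15], [-1.48, 1.57], [0, 2.5], [-1.57, 4.71], [0.05, 1.97], [-2.85, 2.85]. Speed limits (rad/s): [2.79, 2.79, 3.14, 3.14, 3.14, 3.14, 3.14].

INTERFACE

Orientations are given as a unit quaternion [w, x, y, z].
In Python, from rig import r, viewer, order gives the robot as it stands. The module is installed in compiled form; this text tells all that it offers.
- The arm moves only by the shell command python3 -m pendant 'ROWS' [OPENING] [FORCE]. ROWS is JSON, a list of rows, each an object with "xyz": the shift along the world's x, y, z scaled (see below), a list of three; "rot": the turn, a rotation vector about the world's x, y, z scaled (see below), a list of three. A call has 1 to 12 rows; each row shifts and turns the commanded pose from where the row before left it; what a row does not reach is not made up. The controller multiplies each number of a shift by 0.3 m and each number of a turn by 8 degrees. A row lasts 1/10 s, in which the tool goes at most 50 mm and 8.59 degrees, less where a joint would pass 70% of its speed; a pose out of reach is approached as far as the arm can. A call with a number of a shift or a turn outside -1 to 1 is refused whole. A call with a gripper value outside its range is refused whole. OPENING is the finger opening in mm, from 0 to 85.4, set as the call begins (- or left out, the last holds). The fingers move at their own pace and stop on an object; FORCE is the grip in N (left out, the last holds). Time passes only in rows, so rows that do not move let the fingers close. It gives the time, the measured TCP pose, the force, the opening and the grip force at its end, in the units of the state.
- r.read_state(): the state, without advancing time (a new reading comes with each control period).
- viewer.capture(name): name is "scene" or "top"; returns a dict with "color" (420x560x3 uint8, red, green, blue), "K" (3x3 intrinsics, pixels), "k1" (the pictures are not rectified: a ray, as slopes to the right and down, at radius r is drawn at 1 + k1 r^2 times it, then the intrinsics apply), "extrinsics" (4x4, takes a point from camera to world coordinates). Camera axes: x right, y up, looking along -z (the intrinsics and any distortion apply to the point x, -y, -z); pixel columns grow to the right and rows downward; lengths in m; the calibration is good to about 2 mm. A picture is of the moment at which its call begins. There is no depth.
- order.hand_in(): hands the job in; it is judged then, once.
The state is a dict: "clock": time; "joint_positions": joint angles; "dq": joint speeds; "joint_torque": joint torques, N m; "ee_pos": TCP position; "tcp_rot": TCP orientation; "ft_force": force on the tool from outside, world axes, zero at the start; "moment": the same for the moment, N m; "grip_width": finger opening in m; "grip_force": force on a finger pad.
Only numpy, scipy, OpenCV 4.12 (cv2) and the standard library are available. Lean on these libraries where they do the work, as an engineer would, in place of code of your own. Each camera call takes 0.05 s, during which the arm holds its last target. There are 200 camera calls.

## Working session

There is one attempt and no reset: what is moved stays moved. The work goes in short steps, Python scripts to look and compute and a shell command to move; the robot and the scene stay as the last step left them, time stands still between calls to the robot, and variables do not carry over. Pictures are saved under pics/ and viewed, at most 14 in all, crops included, and the job is handed in when it is done.

```bash
mkdir -p pics
python3 - <<'E'
from rig import r,viewer
import cv2,numpy as np,pickle
d={}
for n in("scene","top"):
    c=viewer.capture(n);d[n]=c
    cv2.imwrite(f"pics/{n}0.png",cv2.resize(c["color"][:,:,::-1],(784,588),interpolation=cv2.INTER_CUBIC))
    print(n,c["K"].tolist() if hasattr(c["K"],'tolist') else c["K"],c["k1"],np.round(c["extrinsics"],4).tolist())
pickle.dump(d,open("d0.pkl","wb"))
print(r.read_state())
E
```

```text
scene [[402.7466966035869, 0.0, 283.2082188429837], [0.0, 402.7466966035869, 207.05973095814903], [0.0, 0.0, 1.0]] -0.1145705037696438 [[0.7113, 0.5253, -0.467, -0.0231], [-0.7029, 0.5294, -0.4751, -0.4992], [-0.0023, 0.6662, 0.7458, 0.8987], [0.0, 0.0, 0.0, 1.0]]
top [[390.0059953991958, 0.0, 284.459167605208], [0.0, 390.0059953991958, 212.94862863917433], [0.0, 0.0, 1.0]] 0.02935296966390935 [[-0.0141, 0.9918, -0.1271, 0.3698], [-0.9997, -0.0165, -0.0176, 0.0181], [-0.0195, 0.1269, 0.9917, 1.0129], [0.0, 0.0, 0.0, 1.0]]
{'clock': 0.1, 'joint_positions': array([-1.42179514,  0.38375399,  0.04380641,  1.59942737, -0.01790382,
        1.16116397, -0.04990542]), 'dq': array([-2.09510274e-04, -3.58565797e-03,  1.02307907e-03, -1.20386638e-03,
        6.12097699e-05,  1.65588181e-04,  1.55724635e-03]), 'joint_torque': array([ 2.09182224e-03, -4.34728646e+01,  1.02899216e+00, -2.50456989e+01,
        1.09006336e-02,  5.40499343e-03,  6.00100961e-06]), 'ee_pos': array([0.15857784, 0.62951869, 0.24400691]), 'tcp_rot': array([-9.09946015e-05,  1.23037554e-01,  9.92401313e-01, -1.17690921e-03]), 'ft_force': array([-0.44114279,  0.77337559, -1.00235013]), 'moment': array([-0.02575398, -0.00069412,  0.00147783]), 'grip_force': 0.0, 'grip_width': 0.0849609667123267}
```

View pics/top0.png

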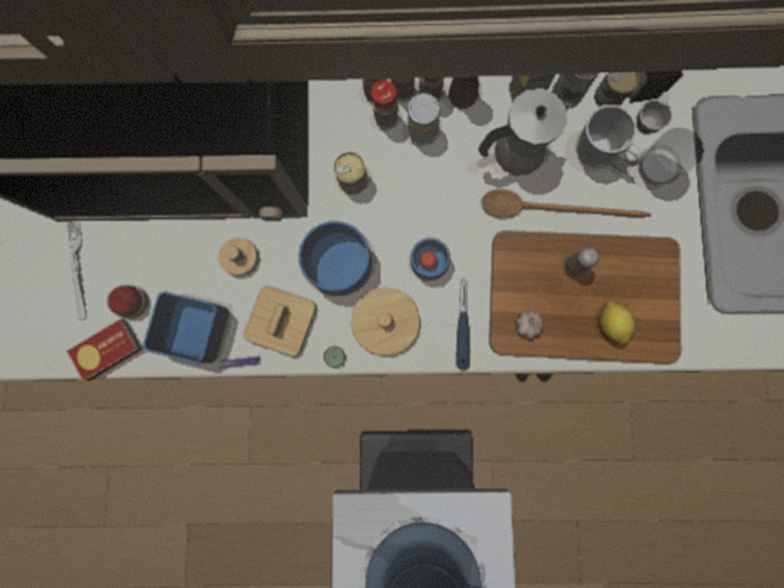

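View pics/scene0.png

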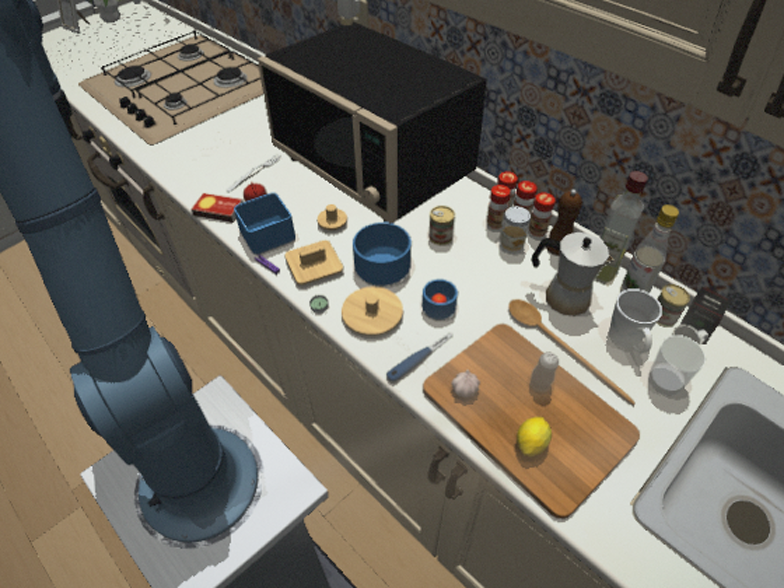

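```bash
cat > h.py <<'E'
import cv2,numpy as np
from scipy.optimize import minimize
from scipy.spatial.transform import Rotation as R
def proj(c,P):
    E=np.array(c["extrinsics"]);p=(np.asarray(P)-E[:3,3])@E[:3,:3]
    s=np.c_[p[:,0],-p[:,1]]/-p[:,2:3];s*=1+c["k1"]*(s**2).sum(1,keepdims=True)
    K=np.array(c["K"]);return s*[K[0,0],K[1,1]]+K[:2,2]
def ray(c,uv,z):
    K=np.array(c["K"]);d=(np.asarray(uv,float)-K[:2,2])/[K[0,0],K[1,1]];s=d.copy()
    for _ in range(9): s=d/(1+c["k1"]*(s@s))
    E=np.array(c["extrinsics"]);v=E[:3,:3]@[s[0],-s[1],-1];return E[:3,3]+v*(z-E[2,3])/v[2]
t=np.linspace(0,2*np.pi,48,endpoint=False)
def cyl(d,z0,z1): return np.vstack([np.c_[d/2*np.cos(t),d/2*np.sin(t),0*t+z] for z in(z0,z1)])
def box(a,b,z0,z1): return np.array([[x,y,z] for x in(-a/2,a/2) for y in(-b/2,b/2) for z in(z0,z1)])
def rbox(a,r,z0,z1):
    h=a/2-r;return np.vstack([np.c_[sx*h+r*np.cos(t),sy*h+r*np.sin(t),0*t+z] for sx in(-1,1) for sy in(-1,1) for z in(z0,z1)])
def ell(a,b,h):
    u=np.linspace(0,np.pi,15);return np.array([[a/2*np.sin(q)*np.cos(w),b/2*np.sin(q)*np.sin(w),h/2+h/2*np.cos(q)] for q in u for w in t])
M=dict(large_canister=[cyl(.126,0,.076)],square_canister=[rbox(.108,.012,0,.072)],small_canister=[cyl(.072,0,.052)],
 large_lid=[cyl(.126,.01,.019),cyl(.026,.019,.051)],square_lid=[rbox(.108,.012,.01,.019),box(.056,.016,.019,.051)],
 small_lid=[cyl(.072,.01,.019),cyl(.026,.019,.051)],lemon=[ell(.078,.055,.056)],garlic=[cyl(.049,.015,.025),cyl(.03,.0,.035)],shaker=[cyl(.044,0,.07),cyl(.025,.07,.09)])
def render(c,name,q,z0):
    m=np.zeros((1680,2240),np.uint8);S=R.from_euler('z',q[2]).as_matrix()
    for P in M[name]:
        p=proj(c,P@S.T+[q[0],q[1],z0])*4+1.5
        cv2.fillConvexPoly(m,cv2.convexHull(p.astype(np.float32)).round().astype(np.int32),255)
    return cv2.resize(m,(560,420),interpolation=cv2.INTER_AREA)/255.
def mask(c,kind,q,z0):
    im=cv2.GaussianBlur(c["color"],(3,3),0);h=cv2.cvtColor(im,cv2.COLOR_RGB2HSV).astype(int);H,Sa,V=h[...,0],h[...,1],h[...,2]
    m={'blue':(H>95)&(H<125)&(Sa>90),'beech':(H>8)&(H<30)&(Sa>60),'yellow':(H>20)&(H<35)&(Sa>140),'garlic':(Sa<95)&(V>60)}[kind].astype(np.uint8)
    uv=proj(c,[[q[0],q[1],z0+.02]])[0]
    n,l,st,ce=cv2.connectedComponentsWithStats(m)
    d=[np.hypot(*(ce[i]-uv)) if st[i,4]>60 else 1e9 for i in range(n)];d[0]=1e9;l=(l==np.argmin(d)).astype(np.uint8)
    if kind=='beech': # knob side shade etc: fill
        l=cv2.morphologyEx(l,cv2.MORPH_CLOSE,np.ones((5,5)))
    cs,_=cv2.findContours(l,cv2.RETR_EXTERNAL,cv2.CHAIN_APPROX_NONE);cn=max(cs,key=cv2.contourArea)
    if kind!='beech':cn=cv2.convexHull(cn)
    o=np.zeros(l.shape,np.uint8);cv2.fillPoly(o,[cn],1);return o.astype(float)
def fit(cs,name,kind,q,z0=0,rot=False):
    ms=[mask(c,kind,q,z0) for c in cs];best=None
    def f(x):
        qq=[q[0]+x[0],q[1]+x[1],a0+x[2]*20 if rot else 0];e=0
        for c,m in zip(cs,ms):
            p=render(c,name,qq,z0);e+=np.abs(p-m).sum()/m.sum()
        return e/len(cs)
    for a0 in (np.arange(0,np.pi,np.pi/8) if rot else [0]):
        s=minimize(f,[0,0,0],method='Nelder-Mead',options=dict(initial_simplex=[[0,0,0],[.01,0,0],[0,.01,0],[0,0,.01]],xatol=1e-4,fatol=1e-4,maxiter=150))
        if best is None or s.fun<best[0]: best=(s.fun,q[0]+s.x[0],q[1]+s.x[1],(a0+s.x[2]*20) if rot else 0)
    return best
E
cat > m0.py <<'E'
from h import *;import pickle
d=pickle.load(open("d0.pkl","rb"));T,S=d["top"],d["scene"]
L=[("large_canister","blue",(336,258),.04,0,0),("square_canister","blue",(186,328),.04,0,1),("small_canister","blue",(430,260),.03,0,0),
("large_lid","beech",(386,321),.015,0,0),("square_lid","beech",(280,320),.015,0,1),("small_lid","beech",(237,256),.015,0,0),
("lemon","yellow",(617,322),.04,.0175,1),("garlic","garlic",(529,324),.04,.0175,0),("shaker",None,(575,265),.0175,0,0)]
vis={n:c["color"].copy() for n,c in d.items()}
for n,k,uv,z,z0,rot in L:
    g=ray(T,np.array(uv)*560/784,z)
    if k is None: print(n,g.round(4));continue
    fs=[fit(c,n,k,g[:2],z0,rot) for c in([T],[S],[T,S])]
    print(n,[np.round(x,4).tolist() for x in fs],'r',round(np.hypot(*fs[2][1:3]),3))
    for m,c in d.items():
        p=(render(c,n,fs[2][1:],z0)>.5).astype(np.uint8);cs,_=cv2.findContours(p,0,1);cv2.drawContours(vis[m],cs,-1,(255,0,255),1)
a=vis["top"][140:280,40:520];b=vis["scene"][110:380,130:470]
cv2.imwrite("pics/fit0.png",cv2.resize(a,None,fx=1.66,fy=1.66,interpolation=2)[:,:,::-1]);cv2.imwrite("pics/fit1.png",cv2.resize(b,None,fx=2.2,fy=2.2,interpolation=2)[:,:,::-1])
E
python3 m0.py
```

```text
large_canister [[1.214, 0.5374, 0.1361, 0.0], [0.1358, 0.5724, 0.1548, 0.0], [0.6903, 0.5715, 0.1523, 0.0]] r 0.591
square_canister [[1.6445, 0.4391, 0.37, -0.3427], [0.0918, 0.4475, 0.4177, 1.2518], [0.903, 0.4468, 0.4158, 1.2687]] r 0.61
small_canister [[2.3792, 0.5488, -0.0182, 0.0], [0.447, 0.5756, -0.0129, 0.0], [1.4379, 0.568, -0.021, 0.0]] r 0.568
large_lid [[0.0364, 0.4566, 0.0608, 0.0], [0.0459, 0.457, 0.0619, 0.0], [0.0421, 0.4566, 0.061, 0.0]] r 0.461
square_lid [[0.0546, 0.4603, 0.2553, -0.3395], [0.0692, 0.4597, 0.2557, -0.3467], [0.0652, 0.4599, 0.2555, -0.3482]] r 0.526
small_lid [[0.0944, 0.5824, 0.3351, 0.0], [0.1246, 0.5817, 0.3361, 0.0], [0.1124, 0.582, 0.3357, 0.0]] r 0.672
lemon [[0.1088, 0.4448, -0.3466, 0.351], [0.1243, 0.4469, -0.3469, 0.2022], [0.1221, 0.4456, -0.3464, 0.2571]] r 0.564
garlic [[0.0801, 0.4446, -0.1964, 0.0], [0.2101, 0.4421, -0.1986, 0.0], [0.155, 0.4446, -0.1971, 0.0]] r 0.486
shaker [ 0.5533 -0.2895  0.0175]
```

View pics/fit1.png

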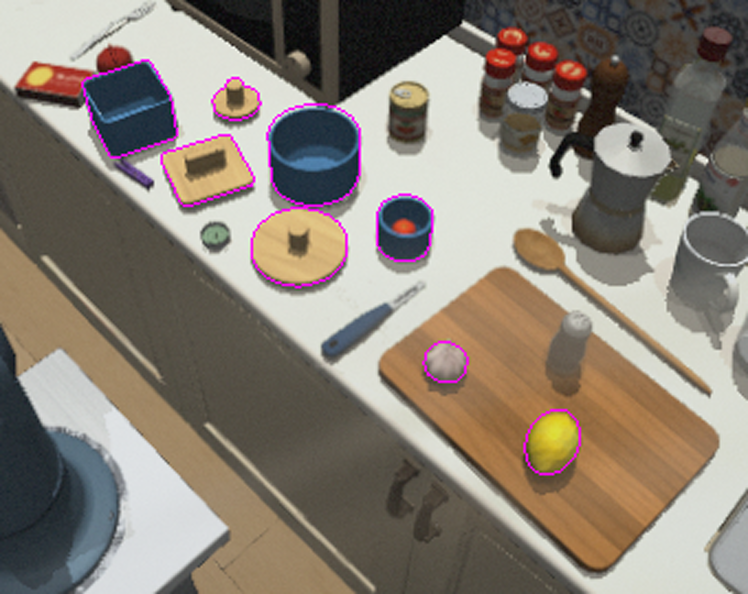

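View pics/fit0.png

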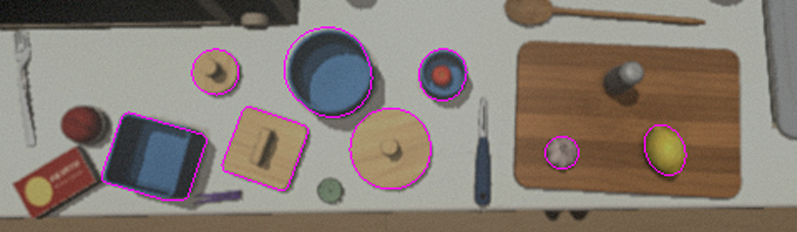

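```bash
sed -i "s/(H>95)&(H<125)&(Sa>90)/(H>90)\&(H<130)\&(Sa>85)\&(im[...,2].astype(int)>im[...,0]+12)/" h.py
python3 - <<'E'
from h import *;import pickle
d=pickle.load(open("d0.pkl","rb"));T,S=d["top"],d["scene"]
for n,g,rot in[("large_canister",(.5724,.1548),0),("square_canister",(.4475,.4177),1),("small_canister",(.572,-.017),0)]:
    print(n,[np.round(fit(c,n,"blue",g,0,rot),4).tolist() for c in([T],[S],[T,S])],[mask(c,"blue",g,0).sum() for c in(T,S)])
E
```

```text
large_canister [[1.109, 0.5359, 0.1184, 0.0], [0.1231, 0.5724, 0.1536, 0.0], [0.6372, 0.5693, 0.1483, 0.0]] [np.float64(1059.0), np.float64(1497.0)]
square_canister [[1.4234, 0.4405, 0.378, -0.0955], [0.0882, 0.4471, 0.4179, 1.2561], [0.7816, 0.4468, 0.4167, 1.2579]] [np.float64(973.0), np.float64(1263.0)]
small_canister [[1.4793, 0.5468, -0.0231, 0.0], [0.3986, 0.5765, -0.0151, 0.0], [0.9599, 0.5705, -0.02, 0.0]] [np.float64(292.0), np.float64(481.0)]
```

```bash
python3 -m pendant '[{"xyz":[0.1,-0.167,0.05],"rot":[0,0,0.9]},{"xyz":[0.1,-0.167,0.05],"rot":[0,0,0.9]},{"xyz":[0.1,-0.167,0],"rot":[0,0,0.9]},{"xyz":[0.1,-0.167,0],"rot":[0,0,0.9]},{"xyz":[0.1,-0.167,0],"rot":[0,0,0]},{"xyz":[0.1,-0.167,0],"rot":[0,0,0]},{"xyz":[0.1,-0.167,0],"rot":[0,0,0]},{"xyz":[0.1,-0.167,0],"rot":[0,0,0]},{"xyz":[0.1,-0.167,0],"rot":[0,0,0]},{"xyz":[0.1,-0.167,0],"rot":[0,0,0]}]' 85
```

```text
clock: 1.1
ee_pos: [0.4144, 0.2019, 0.2699]
tcp_rot: [-0.0, -0.128, 0.992, 0.0]
ft_force: [0.9, 0.7, 0.1]
grip_width: 0.0848
grip_force: 0.0
```

Run:
```python
from h import *;import pickle,h
d=pickle.load(open("d0.pkl","rb"));T,S=d["top"],d["scene"]
def mk(c,kind,q,z0):
    im=cv2.GaussianBlur(c["color"],(3,3),0).astype(float);m=((im[...,2]+4)/(im[...,0]+4)>1.25).astype(np.uint8)
    uv=proj(c,[[q[0],q[1],.03]])[0].round().astype(int);w=np.zeros_like(m);cv2.circle(w,uv.tolist(),70,1,-1);m&=w
    n,l,st,ce=cv2.connectedComponentsWithStats(m);D=np.hypot(*(ce-uv).T)+1e3*(st[:,4]<150);D[0]=1e9
    l=(l==D.argmin()).astype(np.uint8);l=cv2.morphologyEx(l,cv2.MORPH_OPEN,np.ones((3,3)))
    cs,_=cv2.findContours(l,0,1);o=np.zeros_like(l);cv2.fillPoly(o,[cv2.convexHull(max(cs,key=cv2.contourArea))],1);return o.astype(float)
h.mask=mk
for n,g,rot in[("large_canister",(.5724,.1548),0),("square_canister",(.4475,.4177),1),("small_canister",(.572,-.017),0)]:
    print(n,[np.round(fit(c,n,"blue",g,0,rot),4).tolist() for c in([T],[S],[T,S])])
    for c in (T,S):
        u=proj(c,[[g[0],g[1],.03]])[0].round().astype(int)
print(T["color"][150:215:5,240].tolist())
```

```text
large_canister [[0.5617, 0.5552, 0.1345, 0.0], [0.0739, 0.572, 0.1518, 0.0], [0.3272, 0.5694, 0.1496, 0.0]]
square_canister [[0.7516, 0.4403, 0.3862, 1.3305], [0.0509, 0.4476, 0.4167, 1.3011], [0.4158, 0.448, 0.4181, 1.3082]]
small_canister [[0.6833, 0.5609, -0.0221, 0.0], [0.1834, 0.5723, -0.0187, 0.0], [0.4394, 0.5689, -0.0222, 0.0]]
[[167, 172, 161], [169, 170, 160], [52, 61, 69], [41, 47, 54], [56, 68, 79], [78, 105, 130], [81, 107, 136], [79, 105, 134], [85, 110, 138], [80, 108, 138], [83, 111, 140], [81, 107, 137], [61, 62, 61]]
```

```bash
python3 -m pendant '[{"xyz":[0.03,-0.16,-0.01],"rot":[0,0,0]},{"xyz":[0.03,-0.16,-0.01],"rot":[0,0,0]},{"xyz":[0.03,-0.16,-0.01],"rot":[0,0,0]},{"xyz":[0.015,-0.16,-0.03],"rot":[0,0,0]},{"xyz":[0,-0.16,-0.03],"rot":[0,0,0]},{"xyz":[0,-0.16,-0.05],"rot":[0,0,0]},{"xyz":[0,-0.16,-0.05],"rot":[0,0,0]},{"xyz":[0,-0.16,-0.05],"rot":[0,0,0]},{"xyz":[0,-0.16,-0.05],"rot":[0,0,0]},{"xyz":[0,-0.16,-0.05],"rot":[0,0,0]},{"xyz":[0,-0.16,-0.05],"rot":[0,0,0]},{"xyz":[0,-0.067,0],"rot":[0,0,0]}]' 80
```

```text
clock: 2.3
ee_pos: [0.4422, -0.3467, 0.1514]
tcp_rot: [-0.003, -0.125, 0.992, -0.001]
ft_force: [-0.4, 0.1, 0.5]
grip_width: 0.0794
grip_force: 0.0
```

```bash
python3 -m pendant '[{"xyz":[0.01,0,-0.12],"rot":[0,0,0]},{"xyz":[0,0,-0.12],"rot":[0,0,0]},{"xyz":[0,0,-0.12],"rot":[0,0,0]},{"xyz":[0,0,0],"rot":[0,0,0]},{"xyz":[0,0,0],"rot":[0,0,0]}]' 80 
python3 -m pendant '[{"xyz":[0,0,0],"rot":[0,0,0]},{"xyz":[0,0,0],"rot":[0,0,0]},{"xyz":[0,0,0],"rot":[0,0,0]},{"xyz":[0,0,0],"rot":[0,0,0]},{"xyz":[0,0,0],"rot":[0,0,0]},{"xyz":[0,0,0],"rot":[0,0,0]}]' 35 30
python3 -m pendant '[{"xyz":[0,0,0.05],"rot":[0,0,0]},{"xyz":[0,0,0.1],"rot":[0,0,0]},{"xyz":[0,0,0.15],"rot":[0,0,0]},{"xyz":[0,0,0.15],"rot":[0,0,0]},{"xyz":[0,0,0.15],"rot":[0,0,0]},{"xyz":[0,0,0],"rot":[0,0,0]}]'
sed -i "s/'blue':(H>90)[^,]*,2\]\.astype[^,]*,0\]+12)/'blue':0*H/" h.py; grep -n "'blue'" h.py | cut -c1-160
```

```text
clock: 2.8
ee_pos: [0.4478, -0.3422, 0.0454]
tcp_rot: [-0.001, -0.127, 0.992, 0.0]
ft_force: [0.3, 0.8, 0.5]
grip_width: 0.0802
grip_force: 0.0
clock: 3.4
ee_pos: [0.4503, -0.3441, 0.0485]
tcp_rot: [0.002, -0.128, 0.992, -0.002]
ft_force: [-0.4, 0.7, 6.2]
grip_width: 0.0529
grip_force: 31.0
clock: 4.0
ee_pos: [0.4519, -0.346, 0.2338]
tcp_rot: [0.006, -0.127, 0.992, -0.004]
ft_force: [1.1, -0.6, -1.5]
grip_width: 0.0527
grip_force: 32.1
30:    m={'blue':0*H,'beech':(H>8)&(H<30)&(Sa>60),'yellow':(H>20)&(H<35)&(Sa>140),'garlic':(Sa<95)&(V>60)}[kind].astype(np.uint8)
```

```bash
cat > can.py <<'E'
from h import *;import h
def mk(c,kind,q,z0):
    im=cv2.GaussianBlur(c["color"],(3,3),0).astype(float);m=((im[...,2]+2)/(im[...,0]+2)>1.1).astype(np.uint8)
    uv=proj(c,[[q[0],q[1],.03]])[0].round().astype(int);w=np.zeros_like(m);cv2.circle(w,uv.tolist(),50,1,-1);m&=w
    m=cv2.morphologyEx(m,cv2.MORPH_OPEN,np.ones((3,3)))
    n,l,st,ce=cv2.connectedComponentsWithStats(m);D=np.hypot(*(ce-uv).T)+1e3*(st[:,4]<150);D[0]=1e9
    l=(l==D.argmin()).astype(np.uint8)
    cs,_=cv2.findContours(l,0,1);o=np.zeros_like(l);cv2.fillPoly(o,[cv2.convexHull(max(cs,key=cv2.contourArea))],1);return o.astype(float)
h.mask=mk
def run(T,S):
  for n,g,rot in[("large_canister",(.572,.152),0),("square_canister",(.4476,.417),1),("small_canister",(.572,-.018),0)]:
    print(n,[np.round(fit(c,n,"blue",g,0,rot),4).tolist() for c in([T],[S],[T,S])])
E
python3 - <<'E'
import pickle,can
d=pickle.load(open("d0.pkl","rb"));can.run(d["top"],d["scene"])
E
```

```text
large_canister [[0.0853, 0.5694, 0.1483, 0.0], [0.0431, 0.5704, 0.1505, 0.0], [0.0657, 0.5694, 0.149, 0.0]]
square_canister [[0.1497, 0.4475, 0.4167, 1.3172], [0.0345, 0.4473, 0.4162, -0.236], [0.0934, 0.4478, 0.4166, -0.2451]]
small_canister [[0.0967, 0.5686, -0.0225, 0.0], [0.0923, 0.5701, -0.021, 0.0], [0.0988, 0.5685, -0.0225, 0.0]]
```

```bash
python3 -m pendant '[{"xyz":[0.036,0.15,0],"rot":[0,0,0]},{"xyz":[0.036,0.15,0],"rot":[0,0,0]},{"xyz":[0.036,0.15,0],"rot":[0,0,0]},{"xyz":[0.036,0.15,0],"rot":[0,0,0]},{"xyz":[0.036,0.15,0],"rot":[0,0,0]},{"xyz":[0.036,0.15,0],"rot":[0,0,0]},{"xyz":[0.036,0.15,0],"rot":[0,0,0]},{"xyz":[0.036,0.15,0],"rot":[0,0,0]},{"xyz":[0.036,0.15,0],"rot":[0,0,0]},{"xyz":[0.036,0.15,0],"rot":[0,0,0]},{"xyz":[0.036,0.15,0],"rot":[0,0,0]},{"xyz":[0,0,0],"rot":[0,0,0]}]'; python3 -m pendant '[{"xyz":[0,0,0],"rot":[0,0,0]},{"xyz":[0,0,0],"rot":[0,0,0]},{"xyz":[0,0,0],"rot":[0,0,0]}]'
```

```text
clock: 5.2
ee_pos: [0.5665, 0.1636, 0.2252]
tcp_rot: [0.0, -0.134, 0.991, 0.002]
ft_force: [-0.3, 1.5, -1.2]
grip_width: 0.0526
grip_force: 32.2
clock: 5.5
ee_pos: [0.567, 0.1501, 0.2257]
tcp_rot: [-0.0, -0.126, 0.992, -0.0]
ft_force: [0.3, -0.2, -1.6]
grip_width: 0.0528
grip_force: 32.2
```

```bash
python3 -m pendant '[{"xyz":[0.01,0,-0.12],"rot":[0,0,0]},{"xyz":[0,0,-0.12],"rot":[0,0,0]},{"xyz":[0,0,-0.12],"rot":[0,0,0]},{"xyz":[0,0,-0.12],"rot":[0,0,0]},{"xyz":[0,0,-0.06],"rot":[0,0,0]},{"xyz":[0,0,-0.04],"rot":[0,0,0]},{"xyz":[0,0,0],"rot":[0,0,0]},{"xyz":[0,0,0],"rot":[0,0,0]}]'
```

```text
clock: 6.3
ee_pos: [0.5713, 0.152, 0.0527]
tcp_rot: [0.001, -0.127, 0.992, 0.0]
ft_force: [0.7, -0.2, -1.8]
grip_width: 0.0528
grip_force: 32.2
```

Open to 68, settle, rise, then go to the garlic.

```bash
python3 -m pendant '[{"xyz":[0,0,-0.01],"rot":[0,0,0]},{"xyz":[0,0,-0.01],"rot":[0,0,0]},{"xyz":[0,0,0],"rot":[0,0,0]}]'; python3 -m pendant '[{"xyz":[0,0,0],"rot":[0,0,0]},{"xyz":[0,0,0],"rot":[0,0,0]},{"xyz":[0,0,0],"rot":[0,0,0]},{"xyz":[0,0,0],"rot":[0,0,0]},{"xyz":[0,0,0.08],"rot":[0,0,0]},{"xyz":[0,0,0.12],"rot":[0,0,0]},{"xyz":[0,0,0.15],"rot":[0,0,0]},{"xyz":[0,0,0.15],"rot":[0,0,0]},{"xyz":[0,0,0],"rot":[0,0,0]}]' 68;  python3 -m pendant '[{"xyz":[-0.06,-0.145,0],"rot":[0,0,0]},{"xyz":[-0.06,-0.145,0],"rot":[0,0,0]},{"xyz":[-0.06,-0.145,0],"rot":[0,0,0]},{"xyz":[-0.06,-0.145,0],"rot":[0,0,0]},{"xyz":[-0.06,-0.145,0],"rot":[0,0,0]},{"xyz":[-0.06,-0.145,0],"rot":[0,0,0]},{"xyz":[-0.06,-0.145,0],"rot":[0,0,0]},{"xyz":[0,-0.145,0],"rot":[0,0,0]},{"xyz":[0,0,-0.1],"rot":[0,0,0]},{"xyz":[0,0,0],"rot":[0,0,0]},{"xyz":[0,0,0],"rot":[0,0,0]},{"xyz":[0,0,0],"rot":[0,0,0]}]' 78
python3 - <<'E'
from h import *;from rig import viewer,r
c=viewer.capture("scene");print(r.read_state()["ee_pos"])
cv2.imwrite("pics/s2.png",cv2.resize(c["color"][90:330,130:450],(800,600))[:,:,::-1])
E
```

```text
clock: 6.6
ee_pos: [0.5705, 0.1528, 0.046]
tcp_rot: [0.0, -0.128, 0.992, 0.0]
ft_force: [-0.7, 0.6, -1.1]
grip_width: 0.0525
grip_force: 32.2
clock: 7.5
ee_pos: [0.5757, 0.1534, 0.2034]
tcp_rot: [0.007, -0.127, 0.992, 0.002]
ft_force: [0.9, 0.1, 1.2]
grip_width: 0.0682
grip_force: 0.0
clock: 8.7
ee_pos: [0.445, -0.1946, 0.1661]
tcp_rot: [0.0, -0.129, 0.992, -0.0]
ft_force: [0.8, 1.1, 0.2]
grip_width: 0.0779
grip_force: 0.0
[ 0.44525054 -0.19459649  0.16635878]
```

View pics/s2.png

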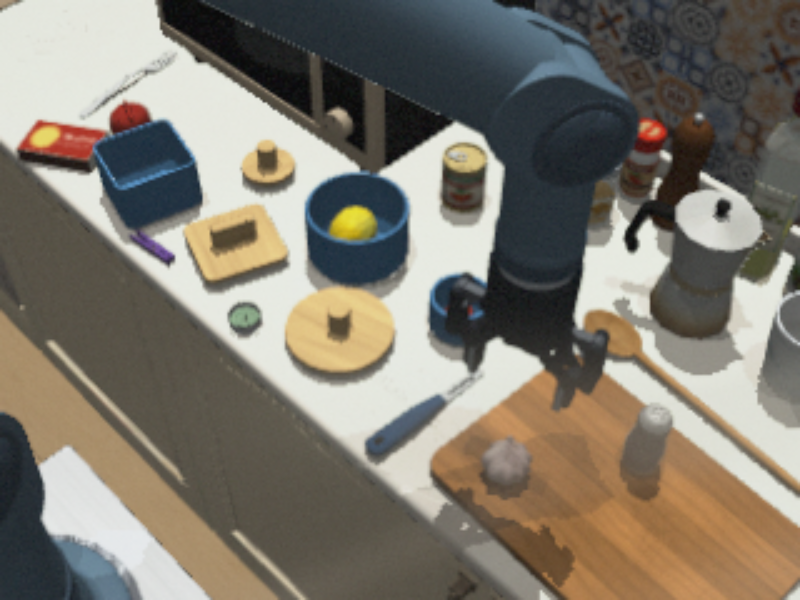

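```bash
python3 -m pendant '[{"xyz":[0,-0.005,-0.12],"rot":[0,0,0]},{"xyz":[0,0,-0.12],"rot":[0,0,0]},{"xyz":[0,0,-0.12],"rot":[0,0,0]},{"xyz":[0,0,-0.05],"rot":[0,0,0]},{"xyz":[0,0,-0.02],"rot":[0,0,0]},{"xyz":[0,0,0],"rot":[0,0,0]},{"xyz":[0,0,0],"rot":[0,0,0]}]' 
python3 -m pendant '[{"xyz":[0,0,0],"rot":[0,0,0]},{"xyz":[0,0,0],"rot":[0,0,0]},{"xyz":[0,0,0],"rot":[0,0,0]},{"xyz":[0,0,0],"rot":[0,0,0]},{"xyz":[0,0,0],"rot":[0,0,0]},{"xyz":[0,0,0],"rot":[0,0,0]}]' 30 20
python3 -m pendant '[{"xyz":[0,0,0.05],"rot":[0,0,0]},{"xyz":[0,0,0.1],"rot":[0,0,0]},{"xyz":[0,0,0.15],"rot":[0,0,0]},{"xyz":[0,0,0.15],"rot":[0,0,0]},{"xyz":[0,0,0.15],"rot":[0,0,0]},{"xyz":[0,0,0],"rot":[0,0,0]}]'
```

```text
clock: 9.45
ee_pos: [0.4459, -0.1974, 0.0381]
tcp_rot: [0.001, -0.128, 0.992, -0.001]
ft_force: [-0.1, 0.1, -0.3]
grip_width: 0.0779
grip_force: 0.0
clock: 10.05
ee_pos: [0.4453, -0.1972, 0.038]
tcp_rot: [0.001, -0.127, 0.992, 0.0]
ft_force: [-2.4, 0.5, 6.5]
grip_width: 0.0458
grip_force: 19.5
clock: 10.65
ee_pos: [0.4487, -0.1993, 0.2237]
tcp_rot: [0.007, -0.127, 0.992, -0.001]
ft_force: [0.7, -0.8, -0.4]
grip_width: 0.0458
grip_force: 20.7
```

```bash
python3 -m pendant '[{"xyz":[0,0.147,0],"rot":[0,0,-0.51]},{"xyz":[0,0.147,0],"rot":[0,0,-0.51]},{"xyz":[0,0.147,0],"rot":[0,0,-0.51]},{"xyz":[0,0.147,0],"rot":[0,0,-0.51]},{"xyz":[0,0.147,0],"rot":[0,0,-0.51]},{"xyz":[0,0.147,0],"rot":[0,0,-0.51]},{"xyz":[0,0.147,0],"rot":[0,0,-0.5]},{"xyz":[0,0.147,0],"rot":[0,0,0]},{"xyz":[0,0.147,0],"rot":[0,0,0]},{"xyz":[0,0.147,0],"rot":[0,0,0]},{"xyz":[0,0.147,0],"rot":[0,0,0]},{"xyz":[0,0.147,0],"rot":[0,0,0]}]'; python3 -m pendant '[{"xyz":[0,0.147,0],"rot":[0,0,0]},{"xyz":[0,0.13,0],"rot":[0,0,0]},{"xyz":[0,0,-0.1],"rot":[0,0,0]},{"xyz":[0,0,0],"rot":[0,0,0]},{"xyz":[0,0,0],"rot":[0,0,0]},{"xyz":[0,0,0],"rot":[0,0,0]}]'
```

```text
clock: 11.85
ee_pos: [0.4439, 0.3334, 0.2167]
tcp_rot: [0.0, 0.121, 0.993, -0.0]
ft_force: [1.4, 0.6, -0.2]
grip_width: 0.0461
grip_force: 20.7
clock: 12.45
ee_pos: [0.4455, 0.414, 0.1878]
tcp_rot: [0.001, 0.122, 0.993, 0.0]
ft_force: [-1.2, -0.3, 0.8]
grip_width: 0.0463
grip_force: 20.8
```

```bash
python3 -m pendant '[{"xyz":[0.007,0.008,-0.12],"rot":[0,0,0]},{"xyz":[0,0,-0.12],"rot":[0,0,0]},{"xyz":[0,0,-0.12],"rot":[0,0,0]},{"xyz":[0,0,-0.08],"rot":[0,0,0]},{"xyz":[0,0,-0.06],"rot":[0,0,0]},{"xyz":[0,0,0],"rot":[0,0,0]},{"xyz":[0,0,0],"rot":[0,0,0]},{"xyz":[0,0,0],"rot":[0,0,0]}]'
python3 -m pendant '[{"xyz":[0,0,0],"rot":[0,0,0]},{"xyz":[0,0,0],"rot":[0,0,0]},{"xyz":[0,0,0],"rot":[0,0,0]},{"xyz":[0,0,0],"rot":[0,0,0]},{"xyz":[0,0,0.08],"rot":[0,0,0]},{"xyz":[0,0,0.12],"rot":[0,0,0]},{"xyz":[0,0,0.15],"rot":[0,0,0]},{"xyz":[0,0,0.15],"rot":[0,0,0]},{"xyz":[0,0,0],"rot":[0,0,0]}]' 60
```

```text
clock: 13.25
ee_pos: [0.4475, 0.4174, 0.0396]
tcp_rot: [0.0, 0.121, 0.993, 0.001]
ft_force: [-3.6, -2.8, 7.1]
grip_width: 0.0458
grip_force: 30.8
clock: 14.15
ee_pos: [0.4523, 0.4207, 0.1969]
tcp_rot: [0.005, 0.122, 0.993, 0.008]
ft_force: [0.7, 1.2, 0.2]
grip_width: 0.0602
grip_force: 0.0
```

```bash
python3 -m pendant '[{"xyz":[0.01,-0.14,0],"rot":[0,0,-0.73]},{"xyz":[0.01,-0.14,0],"rot":[0,0,0]},{"xyz":[0,-0.14,0],"rot":[0,0,0]},{"xyz":[0,-0.13,0],"rot":[0,0,0]},{"xyz":[0,0,-0.1],"rot":[0,0,0]},{"xyz":[0,0,-0.1],"rot":[0,0,0]},{"xyz":[0,0,0],"rot":[0,0,0]},{"xyz":[0,0,0],"rot":[0,0,0]},{"xyz":[0,0,0],"rot":[0,0,0]}]' 60
python3 - <<'E'
from h import *;from rig import viewer,r
import pickle,can
c=viewer.capture("scene");T=viewer.capture("top");pickle.dump(dict(scene=c,top=T),open("d3.pkl","wb"))
cv2.imwrite("pics/s3.png",np.hstack([cv2.resize(c["color"][90:250,130:330],(400,320)),cv2.resize(T["color"][140:300,60:260],(400,320))])[:,:,::-1])
E
```

```text
clock: 15.05
ee_pos: [0.4539, 0.2535, 0.1285]
tcp_rot: [0.001, 0.171, 0.985, 0.001]
ft_force: [1.0, -0.3, -0.2]
grip_width: 0.0603
grip_force: 0.0
```

View pics/s3.png

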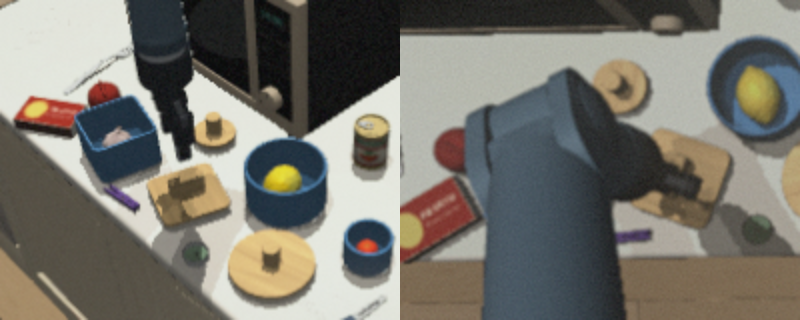

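```bash
python3 -m pendant '[{"xyz":[0.02,0.007,-0.1],"rot":[0,0,0]},{"xyz":[0,0,-0.1],"rot":[0,0,0]},{"xyz":[0,0,-0.07],"rot":[0,0,0]},{"xyz":[0,0,-0.03],"rot":[0,0,0]},{"xyz":[0,0,0],"rot":[0,0,0]},{"xyz":[0,0,0],"rot":[0,0,0]},{"xyz":[0,0,0],"rot":[0,0,0]}]' 50
python3 -c "
from can import *;import pickle
d=pickle.load(open('d3.pkl','rb'));S=d['scene']
for n,g,rot in[('large_canister',(.57,.1495),0),('square_canister',(.4476,.417),1),('small_canister',(.5695,-.022),0)]: print(n,np.round(fit([S],n,'blue',g,0,rot),4))"
```

```text
clock: 15.85
ee_pos: [0.4597, 0.2557, 0.0382]
tcp_rot: [0.001, 0.171, 0.985, 0.001]
ft_force: [0.7, -0.1, -0.1]
grip_width: 0.0502
grip_force: 0.0
large_canister [0.0423 0.5696 0.1498 0.    ]
square_canister [0.0363 0.4474 0.4167 1.3464]
small_canister [ 0.0907  0.5704 -0.0208  0.    ]
```

```bash
python3 -m pendant '[{"xyz":[0,0,0],"rot":[0,0,0]},{"xyz":[0,0,0],"rot":[0,0,0]},{"xyz":[0,0,0],"rot":[0,0,0]},{"xyz":[0,0,0],"rot":[0,0,0]},{"xyz":[0,0,0],"rot":[0,0,0]},{"xyz":[0,0,0],"rot":[0,0,0]}]' 5 50
python3 -m pendant '[{"xyz":[0,0,0.05],"rot":[0,0,0]},{"xyz":[0,0,0.1],"rot":[0,0,0]},{"xyz":[0,0,0.12],"rot":[0,0,0]},{"xyz":[0,0,0.12],"rot":[0,0,0]},{"xyz":[-0.01,0.13,0],"rot":[0,0,0.73]},{"xyz":[-0.01,0.13,0],"rot":[0,0,0]},{"xyz":[-0.01,0.13,0],"rot":[0,0,0]},{"xyz":[-0.01,0.13,0],"rot":[0,0,0]},{"xyz":[0,0,0],"rot":[0,0,0]},{"xyz":[0,0,0],"rot":[0,0,0]},{"xyz":[0,0,0],"rot":[0,0,0]},{"xyz":[0,0,0],"rot":[0,0,0]}]'
```

```text
clock: 16.45
ee_pos: [0.4591, 0.2554, 0.0375]
tcp_rot: [0.0, 0.171, 0.985, 0.001]
ft_force: [-0.0, -0.0, 6.1]
grip_width: 0.015
grip_force: 49.8
clock: 17.65
ee_pos: [0.4471, 0.4085, 0.1535]
tcp_rot: [-0.0, 0.122, 0.993, -0.001]
ft_force: [-0.6, -0.8, -2.0]
grip_width: 0.015
grip_force: 49.1
```

Run:
```python
from h import *;from rig import viewer,r
c=viewer.capture("scene");T=viewer.capture("top");s=r.read_state();print(s["ee_pos"],s["tcp_rot"])
cv2.imwrite("pics/s4.png",np.hstack([cv2.resize(c["color"][90:210,130:280],(400,320)),cv2.resize(T["color"][140:300,60:260],(400,320))])[:,:,::-1])
```

```text
[0.44704293 0.40912834 0.15370286] [-2.25042383e-05  1.21594782e-01  9.92579762e-01 -3.52684363e-04]
```

View pics/s4.png

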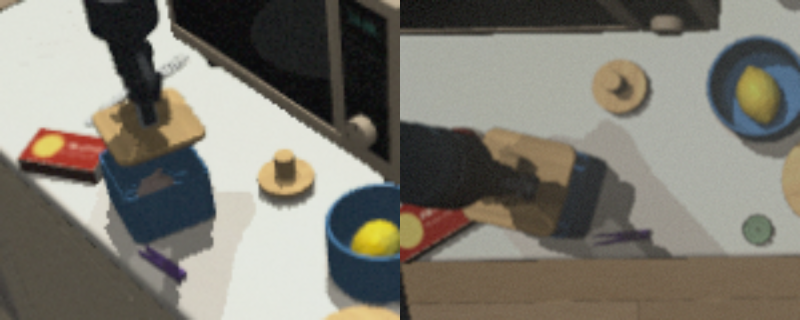

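```bash
python3 -m pendant '[{"xyz":[0,0.025,-0.03],"rot":[0,0,0]},{"xyz":[0,0,-0.05],"rot":[0,0,0]},{"xyz":[0,0,-0.04],"rot":[0,0,0]},{"xyz":[0,0,0],"rot":[0,0,0]},{"xyz":[0,0,0],"rot":[0,0,0]},{"xyz":[0,0,0],"rot":[0,0,0]}]'
```

```text
clock: 18.35
ee_pos: [0.4468, 0.4184, 0.1178]
tcp_rot: [0.0, 0.12, 0.993, 0.0]
ft_force: [-0.3, 1.3, -0.6]
grip_width: 0.0152
grip_force: 49.1
```

```bash
python3 -m pendant '[{"xyz":[0,-0.005,-0.02],"rot":[0,0,0]},{"xyz":[0,0,-0.015],"rot":[0,0,0]},{"xyz":[0,0,-0.015],"rot":[0,0,0]},{"xyz":[0,0,-0.01],"rot":[0,0,0]},{"xyz":[0,0,0],"rot":[0,0,0]},{"xyz":[0,0,0],"rot":[0,0,0]}]'
```

```text
clock: 18.95
ee_pos: [0.4465, 0.417, 0.0996]
tcp_rot: [0.0, 0.12, 0.993, 0.0]
ft_force: [0.2, 0.3, -0.9]
grip_width: 0.015
grip_force: 49.2
```

```bash
python3 -m pendant '[{"xyz":[0,0,-0.005],"rot":[0,0,0]},{"xyz":[0,0,-0.003],"rot":[0,0,0]},{"xyz":[0,0,0],"rot":[0,0,0]},{"xyz":[0,0,0],"rot":[0,0,0]}]';python3 -m pendant '[{"xyz":[0,0,0],"rot":[0,0,0]},{"xyz":[0,0,0],"rot":[0,0,0]},{"xyz":[0,0,0],"rot":[0,0,0]},{"xyz":[0,0,0],"rot":[0,0,0]},{"xyz":[0,0,0.1],"rot":[0,0,0]},{"xyz":[0,0,0.12],"rot":[0,0,0]},{"xyz":[0,0,0.05],"rot":[0,0,0]},{"xyz":[0,0,0],"rot":[0,0,0]},{"xyz":[0,0,0],"rot":[0,0,0]}]' 50
```

```text
clock: 19.35
ee_pos: [0.4466, 0.417, 0.0995]
tcp_rot: [-0.0, 0.12, 0.993, 0.0]
ft_force: [-3.9, -3.1, 10.3]
grip_width: 0.0154
grip_force: 50.8
clock: 20.25
ee_pos: [0.4459, 0.4166, 0.1774]
tcp_rot: [-0.0, 0.12, 0.993, -0.0]
ft_force: [-1.4, -0.2, 0.0]
grip_width: 0.0499
grip_force: 0.0
```

```bash
python3 - <<'E'
from h import *;import pickle
d=pickle.load(open("d0.pkl","rb"));S=d["scene"]
for p in[(395,213),(275,140)]: print(ray(S,np.array(p)*560/784,0).round(3))
E
python3 -m pendant '[{"xyz":[0.1,-0.1,0],"rot":[0,0,0]},{"xyz":[0.1,-0.1,0],"rot":[0,0,0]},{"xyz":[0.07,-0.05,0],"rot":[0,0,0]},{"xyz":[0,0,0],"rot":[0,0,0]},{"xyz":[0,0,0],"rot":[0,0,0]}]'
```

```text
[0.714 0.255 0.   ]
[0.697 0.726 0.   ]
clock: 20.75
ee_pos: [0.5266, 0.3405, 0.1759]
tcp_rot: [-0.002, 0.121, 0.993, -0.001]
ft_force: [-0.8, 0.7, -0.1]
grip_width: 0.0501
grip_force: 0.0
```

```bash
python3 -m pendant '[{"xyz":[0.1,-0.017,0],"rot":[0,0,0]},{"xyz":[0.085,0,0],"rot":[0,0,0]},{"xyz":[0,0,-0.1],"rot":[0,0,0]},{"xyz":[0,0,-0.1],"rot":[0,0,0]},{"xyz":[0,0,0],"rot":[0,0,0]},{"xyz":[0,0,0],"rot":[0,0,0]},{"xyz":[0,0,0],"rot":[0,0,0]}]'
```

```text
clock: 21.45
ee_pos: [0.5831, 0.3383, 0.1196]
tcp_rot: [0.001, 0.119, 0.993, 0.001]
ft_force: [0.9, 0.4, 0.3]
grip_width: 0.0501
grip_force: 0.0
```

Run:
```python
from h import *;from rig import viewer,r
import pickle
c=viewer.capture("scene");s=r.read_state();print(s["ee_pos"])
print(np.round(fit([c],"square_lid","beech",(.4475,.4165),.062,1),4),np.round(fit([c],"large_lid","beech",(.4567,.061),0,0),4))
cv2.imwrite("pics/s5.png",cv2.resize(c["color"][80:280,130:330],(600,600))[:,:,::-1])
```

```text
[0.5836221  0.3381285  0.12016399]
[ 0.0694  0.4485  0.4203 -0.2447] [0.0454 0.4569 0.0619 0.    ]
```

View pics/s5.png

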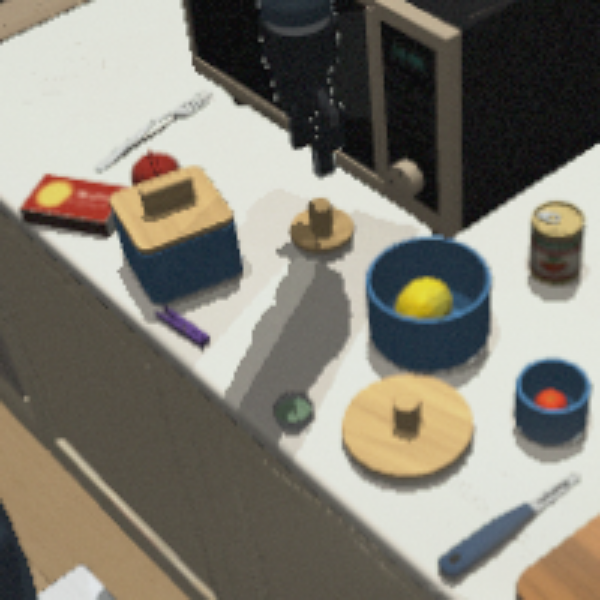

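```bash
python3 -m pendant '[{"xyz":[-0.005,-0.008,-0.1],"rot":[0,0,0]},{"xyz":[0,0,-0.1],"rot":[0,0,0]},{"xyz":[0,0,-0.05],"rot":[0,0,0]},{"xyz":[0,0,-0.025],"rot":[0,0,0]},{"xyz":[0,0,0],"rot":[0,0,0]},{"xyz":[0,0,0],"rot":[0,0,0]},{"xyz":[0,0,0],"rot":[0,0,0]}]' 50
python3 -m pendant '[{"xyz":[0,0,0],"rot":[0,0,0]},{"xyz":[0,0,0],"rot":[0,0,0]},{"xyz":[0,0,0],"rot":[0,0,0]},{"xyz":[0,0,0],"rot":[0,0,0]},{"xyz":[0,0,0],"rot":[0,0,0]},{"xyz":[0,0,0],"rot":[0,0,0]}]' 15 50
python3 -m pendant '[{"xyz":[0,0,0.05],"rot":[0,0,0]},{"xyz":[0,0,0.1],"rot":[0,0,0]},{"xyz":[0,0,0.15],"rot":[0,0,0]},{"xyz":[0,0,0.1],"rot":[0,0,0]},{"xyz":[0,0,0],"rot":[0,0,0]},{"xyz":[0,0,0],"rot":[0,0,0]}]'
```

```text
clock: 22.2
ee_pos: [0.5828, 0.3351, 0.0376]
tcp_rot: [0.001, 0.12, 0.993, 0.001]
ft_force: [-0.1, 0.1, 0.5]
grip_width: 0.0503
grip_force: 0.0
clock: 22.8
ee_pos: [0.5823, 0.3349, 0.0369]
tcp_rot: [0.001, 0.12, 0.993, 0.001]
ft_force: [-0.1, -0.8, 5.7]
grip_width: 0.0245
grip_force: 49.7
clock: 23.4
ee_pos: [0.5815, 0.3344, 0.1568]
tcp_rot: [0.0, 0.12, 0.993, 0.0]
ft_force: [-0.6, -0.3, -1.1]
grip_width: 0.0242
grip_force: 49.2
```

```bash
python3 -m pendant '[{"xyz":[-0.01,-0.13,0.02],"rot":[0,0,0]},{"xyz":[-0.01,-0.13,0.02],"rot":[0,0,0]},{"xyz":[-0.01,-0.13,0],"rot":[0,0,0]},{"xyz":[-0.01,-0.13,0],"rot":[0,0,0]},{"xyz":[0,-0.13,0],"rot":[0,0,0]},{"xyz":[0,-0.13,0],"rot":[0,0,0]},{"xyz":[0,-0.13,0],"rot":[0,0,0]},{"xyz":[0,-0.13,0],"rot":[0,0,0]},{"xyz":[0,-0.13,0],"rot":[0,0,0]},{"xyz":[0,-0.015,-0.05],"rot":[0,0,0]},{"xyz":[0,0,-0.05],"rot":[0,0,0]},{"xyz":[0,0,0],"rot":[0,0,0]}]';python3 -m pendant '[{"xyz":[0,0,0],"rot":[0,0,0]},{"xyz":[0,0,0],"rot":[0,0,0]},{"xyz":[0,0,0],"rot":[0,0,0]}]'
```

```text
clock: 24.6
ee_pos: [0.5658, -0.0191, 0.1335]
tcp_rot: [-0.004, 0.119, 0.993, -0.0]
ft_force: [-0.3, 0.4, -0.7]
grip_width: 0.0245
grip_force: 49.3
clock: 24.9
ee_pos: [0.57, -0.0197, 0.1382]
tcp_rot: [0.0, 0.119, 0.993, 0.0]
ft_force: [-0.1, 0.2, -0.5]
grip_width: 0.0241
grip_force: 49.3
```

Run:
```python
import can,h
from can import *;from rig import viewer,r
c=viewer.capture("scene");T=viewer.capture("top");s=r.read_state();print(s["ee_pos"],s["tcp_rot"])
print(np.round(fit([c],"small_canister","blue",(.57,-.0215),0,0),4))
cv2.imwrite("pics/s6.png",np.hstack([cv2.resize(c["color"][120:280,220:420],(400,320)),cv2.resize(T["color"][130:290,200:400],(400,320))])[:,:,::-1])
```

```text
[ 0.56997834 -0.0203798   0.13834287] [5.60572731e-04 1.19685902e-01 9.92811629e-01 1.99591494e-04]
[ 0.1522  0.5709 -0.02    0.    ]
```

View pics/s6.png

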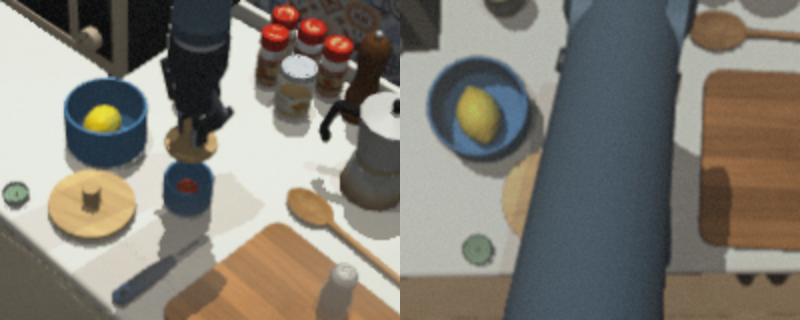

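```bash
python3 -m pendant '[{"xyz":[0,-0.003,-0.05],"rot":[0,0,0]},{"xyz":[0,0,-0.05],"rot":[0,0,0]},{"xyz":[0,0,-0.03],"rot":[0,0,0]},{"xyz":[0,0,-0.02],"rot":[0,0,0]},{"xyz":[0,0,-0.015],"rot":[0,0,0]},{"xyz":[0,0,-0.015],"rot":[0,0,0]},{"xyz":[0,0,-0.008],"rot":[0,0,0]},{"xyz":[0,0,0],"rot":[0,0,0]},{"xyz":[0,0,0],"rot":[0,0,0]}]'
```

```text
clock: 25.9
ee_pos: [0.5697, -0.022, 0.0817]
tcp_rot: [0.0, 0.12, 0.993, 0.0]
ft_force: [-0.9, -0.2, -0.2]
grip_width: 0.0244
grip_force: 49.3
```

```bash
python3 -m pendant '[{"xyz":[0,0,-0.006],"rot":[0,0,0]},{"xyz":[0,0,-0.005],"rot":[0,0,0]},{"xyz":[0,0,-0.003],"rot":[0,0,0]},{"xyz":[0,0,0],"rot":[0,0,0]},{"xyz":[0,0,0],"rot":[0,0,0]}]'
```

```text
clock: 26.4
ee_pos: [0.5696, -0.0223, 0.0786]
tcp_rot: [-0.0, 0.121, 0.993, 0.0]
ft_force: [-3.4, -0.1, 7.5]
grip_width: 0.0244
grip_force: 50.3
```

```bash
python3 -m pendant '[{"xyz":[0,0,0],"rot":[0,0,0]},{"xyz":[0,0,0],"rot":[0,0,0]},{"xyz":[0,0,0],"rot":[0,0,0]},{"xyz":[0,0,0],"rot":[0,0,0]},{"xyz":[0,0,0.1],"rot":[0,0,0]},{"xyz":[0,0,0.12],"rot":[0,0,0]},{"xyz":[-0.1,0.09,0],"rot":[0,0,0]},{"xyz":[-0.1,0.09,0],"rot":[0,0,0]},{"xyz":[-0.1,0.09,0],"rot":[0,0,0]},{"xyz":[-0.077,0.008,0],"rot":[0,0,0]},{"xyz":[0,0,0],"rot":[0,0,0]},{"xyz":[0,0,0],"rot":[0,0,0]}]' 50; python3 -m pendant '[{"xyz":[0,0,0],"rot":[0,0,0]},{"xyz":[0,0,0],"rot":[0,0,0]}]'
```

```text
clock: 27.6
ee_pos: [0.4565, 0.0615, 0.1433]
tcp_rot: [0.0, 0.12, 0.993, 0.0]
ft_force: [1.0, -0.3, -0.7]
grip_width: 0.0498
grip_force: 0.0
clock: 27.8
ee_pos: [0.4578, 0.0607, 0.1435]
tcp_rot: [0.001, 0.121, 0.993, -0.0]
ft_force: [0.2, -0.0, -0.1]
grip_width: 0.0501
grip_force: 0.0
```

Down 0.106 (−0.353), grip, lift.

```bash
python3 -m pendant '[{"xyz":[-0.002,0.002,-0.1],"rot":[0,0,0]},{"xyz":[0,0,-0.1],"rot":[0,0,0]},{"xyz":[0,0,-0.1],"rot":[0,0,0]},{"xyz":[0,0,-0.05],"rot":[0,0,0]},{"xyz":[0,0,0],"rot":[0,0,0]},{"xyz":[0,0,0],"rot":[0,0,0]},{"xyz":[0,0,0],"rot":[0,0,0]}]' 50
python3 -m pendant '[{"xyz":[0,0,0],"rot":[0,0,0]},{"xyz":[0,0,0],"rot":[0,0,0]},{"xyz":[0,0,0],"rot":[0,0,0]},{"xyz":[0,0,0],"rot":[0,0,0]},{"xyz":[0,0,0],"rot":[0,0,0]},{"xyz":[0,0,0],"rot":[0,0,0]}]' 15 60
python3 -m pendant '[{"xyz":[0,0,0.05],"rot":[0,0,0]},{"xyz":[0,0,0.1],"rot":[0,0,0]},{"xyz":[0,0,0.15],"rot":[0,0,0]},{"xyz":[0,0,0.1],"rot":[0,0,0]},{"xyz":[0,0,0],"rot":[0,0,0]},{"xyz":[0,0,0],"rot":[0,0,0]}]'
```

```text
clock: 28.5
ee_pos: [0.4572, 0.0619, 0.0392]
tcp_rot: [0.001, 0.121, 0.993, 0.0]
ft_force: [0.4, 0.3, -0.1]
grip_width: 0.0501
grip_force: 0.0
clock: 29.1
ee_pos: [0.4569, 0.0622, 0.0394]
tcp_rot: [0.001, 0.12, 0.993, 0.001]
ft_force: [-0.6, -0.0, 6.5]
grip_width: 0.0244
grip_force: 58.8
clock: 29.7
ee_pos: [0.4556, 0.0624, 0.1585]
tcp_rot: [0.0, 0.12, 0.993, 0.001]
ft_force: [0.2, 0.3, -2.6]
grip_width: 0.0241
grip_force: 59.4
```

```bash
python3 -m pendant '[{"xyz":[0.1,0.08,0],"rot":[0,0,0]},{"xyz":[0.1,0.08,0],"rot":[0,0,0]},{"xyz":[0.1,0.08,0],"rot":[0,0,0]},{"xyz":[0.08,0.05,0],"rot":[0,0,0]},{"xyz":[0,0,-0.05],"rot":[0,0,0]},{"xyz":[0,0,0],"rot":[0,0,0]},{"xyz":[0,0,0],"rot":[0,0,0]},{"xyz":[0,0,0],"rot":[0,0,0]}]'
python3 - <<'E'
import can,h
from can import *;from rig import viewer,r
c=viewer.capture("scene");s=r.read_state();print(s["ee_pos"],s["tcp_rot"])
cv2.imwrite("pics/s7.png",cv2.resize(c["color"][80:280,160:360],(600,600))[:,:,::-1])
E
```

```text
clock: 30.5
ee_pos: [0.5684, 0.1476, 0.1424]
tcp_rot: [-0.001, 0.121, 0.993, -0.001]
ft_force: [0.0, -0.3, -0.9]
grip_width: 0.0238
grip_force: 59.4
[0.56890012 0.14786401 0.1429506 ] [-4.97784324e-04  1.21023424e-01  9.92649506e-01 -2.03680240e-04]
```

View pics/s7.png

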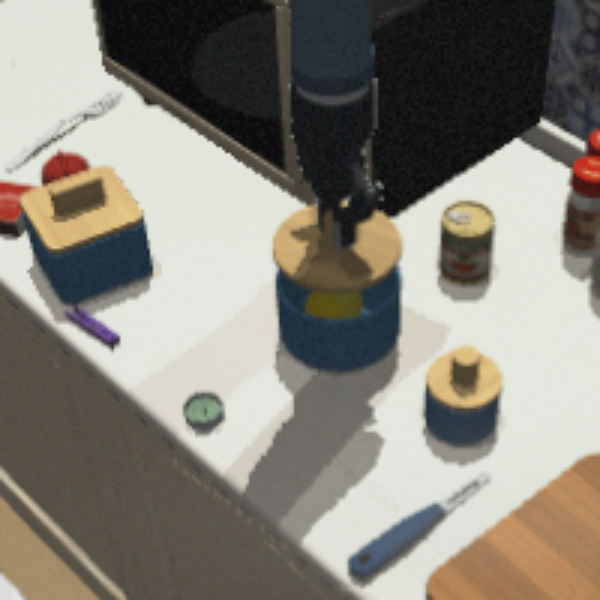

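```bash
python3 -m pendant '[{"xyz":[0.003,0.006,-0.03],"rot":[0,0,0]},{"xyz":[0,0,-0.03],"rot":[0,0,0]},{"xyz":[0,0,-0.02],"rot":[0,0,0]},{"xyz":[0,0,-0.015],"rot":[0,0,0]},{"xyz":[0,0,-0.015],"rot":[0,0,0]},{"xyz":[0,0,-0.008],"rot":[0,0,0]},{"xyz":[0,0,0],"rot":[0,0,0]},{"xyz":[0,0,0],"rot":[0,0,0]}]'
```

```text
clock: 31.35
ee_pos: [0.5696, 0.149, 0.1073]
tcp_rot: [-0.001, 0.121, 0.993, -0.001]
ft_force: [-3.0, -3.4, 1.2]
grip_width: 0.024
grip_force: 59.7
```

```bash
python3 -m pendant '[{"xyz":[0,0,-0.005],"rot":[0,0,0]},{"xyz":[0,0,-0.004],"rot":[0,0,0]},{"xyz":[0,0,0],"rot":[0,0,0]},{"xyz":[0,0,0],"rot":[0,0,0]},{"xyz":[0,0,0],"rot":[0,0,0]}]'
```

```text
clock: 31.85
ee_pos: [0.5702, 0.1492, 0.1062]
tcp_rot: [-0.001, 0.121, 0.993, -0.001]
ft_force: [-6.0, -4.6, 7.8]
grip_width: 0.0241
grip_force: 60.5
```

```bash
python3 -m pendant '[{"xyz":[0,0,0],"rot":[0,0,0]},{"xyz":[0,0,0],"rot":[0,0,0]},{"xyz":[0,0,0],"rot":[0,0,0]},{"xyz":[0,0,0],"rot":[0,0,0]},{"xyz":[0,0,0.1],"rot":[0,0,0]},{"xyz":[0,0,0.15],"rot":[0,0,0]},{"xyz":[0,0,0.15],"rot":[0,0,0]},{"xyz":[0,-0.15,0],"rot":[0,0,0]},{"xyz":[0,-0.15,0],"rot":[0,0,0]},{"xyz":[0,-0.15,0],"rot":[0,0,0]},{"xyz":[0,-0.15,0],"rot":[0,0,0]},{"xyz":[0,-0.15,0],"rot":[0,0,0]}]' 50; python3 -m pendant '[{"xyz":[-0.05,-0.15,0],"rot":[0,0,0]},{"xyz":[-0.05,-0.15,0],"rot":[0,0,0]},{"xyz":[-0.05,-0.15,0],"rot":[0,0,0]},{"xyz":[-0.05,-0.15,0],"rot":[0,0,0]},{"xyz":[-0.05,-0.15,0],"rot":[0,0,0]},{"xyz":[0,0,0],"rot":[0,0,0]},{"xyz":[0,0,0],"rot":[0,0,0]},{"xyz":[0,0,0],"rot":[0,0,0]}]'
python3 - <<'E'
from can import *;import can,importlib,h
from rig import viewer
S=viewer.capture("scene");T=viewer.capture("top");ex=h.mask
src=open("h.py").read();ns={};exec(src,ns)
for n,g,z,rot in[("large_lid",(.57,.1495),.066,0),("square_lid",(.4475,.4167),.062,1),("small_lid",(.57,-.022),.042,0)]:
    print(n,[np.round(ns["fit"](c,n,"beech",g,z,rot),4).tolist() for c in([S],[T])])
cv2.imwrite("pics/s8.png",np.vstack([cv2.resize(S["color"][90:330,120:440],(400,300)),cv2.resize(T["color"][130:310,60:540],(400,150))])[:,:,::-1])
E
```

```text
clock: 33.05
ee_pos: [0.5708, -0.0755, 0.2253]
tcp_rot: [0.001, 0.12, 0.993, 0.0]
ft_force: [0.4, -0.7, 0.9]
grip_width: 0.0501
grip_force: 0.0
clock: 33.85
ee_pos: [0.4965, -0.2978, 0.2248]
tcp_rot: [0.0, 0.119, 0.993, 0.001]
ft_force: [1.3, 0.5, 0.3]
grip_width: 0.0498
grip_force: 0.0
large_lid [[0.0714, 0.5711, 0.1503, 0.0], [0.0449, 0.5681, 0.1481, 0.0]]
square_lid [[0.0804, 0.4481, 0.4203, 2.9092], [0.0562, 0.4479, 0.4177, -0.2438]]
small_lid [[0.1427, 0.5681, -0.0223, 0.0], [0.0903, 0.5677, -0.0223, 0.0]]
```

View pics/s8.png

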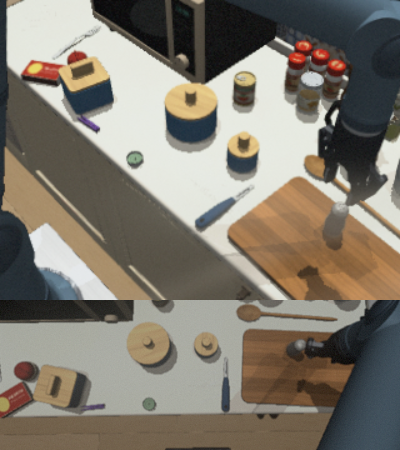

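All three lids look level and seated, the shaker is standing on the board, and the gripper is clear of everything at z ≈ 0.22.

```bash
python3 -c "
from rig import order;print(order.hand_in())"
```

```text
the job is handed in; nothing more can be done
None
```

I put the lemon in the large canister and the garlic in the square one, closed all three canisters with their own lids, and handed the job in after about 34 s of robot time. The last pictures showed the lids level and seated and the salt shaker standing in place; the hand-in itself returned no verdict.

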